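# Stand a filter canister at its pump and turn the spout to the mark

### The job

The steel filter canister lies in the sloping cradle: stand it upright and let go of it, then take it again and turn it about its axis so that it stands in the middle of the pump's round grey pad with the brass spout pointing along the red line at the pump. Set it down gently, let go, and leave the other things on the bench where they are.

Things in the scene. Friction and masses are not known exactly. Their poses are not given: they have to be found in the camera images.
- canister: Loose filter canister, 0.4 kg, 120 mm tall: steel cylinder 50 mm in diameter up to 78 mm (yellow band at 55-63 mm), above it a blue cap 40 mm in diameter, 78 to 120 mm, the part to grip. A brass spout sticks out of one side. Origin: centre of the underside; z along the axis to the cap, x towards the spout. It starts in the cradle, axis 20 degrees above level, cap end up, spout uppermost.
- cap (a point): Point on the canister's axis inside the blue cap, 101 mm above the underside.
- spout (a point): Centre of the brass spout's open end: 46 mm from the axis, 30 mm above the underside. The spout is 12 mm in diameter (18 mm collar at its root).
- cradle: Fixed sloping white V cradle on a grey foot 120 x 85 mm, about 80 mm high. Origin on the bench. The lying canister's cap end points to its -x and upward; the centre of the canister's underside starts at (45, 0, 46) mm in this frame, against a low stop plate. Only the lower 71 mm of the canister lie in the cradle; the cap is free all round.
- station: Fixed pump station. Origin on the bench under the centre of its round grey pad (110 mm in diameter, 6 mm high, flat). A red line 6 mm wide runs from 28 mm off the centre along +x to the pump. The white pump housing, 130 x 150 mm, 167 mm high, stands on the +x side, its face 95 mm from the centre: a gripper leaning to that side strikes it.
- pad (a point): Centre of the top of the round pad, 6 mm above the bench; x axis along the red line towards the pump.
- mark (a point): Point on the red line, 50 mm from the pad's centre, 6 mm above the bench.
- amber_bottle: Bystander: amber glass bottle, 72 mm in diameter, 150 mm tall; origin at the underside.
- beaker: Bystander: open glass beaker, 70 mm in diameter, 90 mm tall; origin at the underside.
- vial: Bystander: small amber vial, 22 mm in diameter, 34 mm tall, between cradle and pad; origin at the underside.
- spanner: Bystander: flat spanner 150 mm long, near the robot.
- collar: Bystander: steel ring, 44 mm in diameter, 12 mm high, near the robot.
- mouse: Bystander: black computer mouse, 105 x 62 mm, 34 mm high.
- goggles: Bystander: clear safety goggles with red temples, 140 mm wide, 50 mm high.

How it is judged:
On the way, in this order (a step that is already met when the one before it is completed fails the run):
1. the canister stands upright on the bench or the pad, let go and at rest (angle between canister's own z axis and vertical below 0.1 rad and height (world z) of canister below 0.012 m and contact force between the fingers and canister below 0.1 N and linear speed of canister below 0.02 m/s), for 0.2 s.
2. taken again and turned: it stands in the middle of the pad with the spout along the red line, let go (horizontal distance between canister and pad below 0.012 m and z of canister in the frame of pad below 0.004 m and angle between canister's own z axis and vertical below 0.08 rad and angle between the x axis of canister and the x axis of station, either way round below 0.175 rad and x of spout in the frame of station above 0.02 m and linear speed of canister below 0.02 m/s and contact force between the fingers and canister below 0.1 N), for 0.2 s.
At the end, for the whole second after the job is handed in: The canister stands upright (within 0.08 rad) and at rest on the round pad, its axis within 12 mm of the pad's centre, its spout pointing along the red line at the pump within 10 degrees, released (all of step 2); the robot touches nothing.
It fails at once if a bystander (bottle, beaker, vial, spanner, ring, mouse or goggles) is shifted by more than 30 mm (distance of any of amber_bottle, beaker, vial, spanner, collar, mouse, goggles from where it was at the start of the episode above 0.03 m).
It fails at once if the canister is banged down on, or driven into, the pump station (over 60 N) (contact force between canister and station above 60 N).
It also fails if it takes over 69 s, if anything falls off the work surface, if the arm or the gripper's body presses on something with over 40 N, if the wrist force passes 120 N, or if a joint passes its speed limit or range.

### The arm

A 7-joint arm with a two-finger parallel gripper is mounted at the origin on the work surface. World frame = base frame: x ahead of the robot, y to its left, z up, the work surface at z = 0. Lengths are in m, angles in rad, forces in N, time in s.
With the tool pointing down it reaches from about 0.425 to 0.825 m from the base axis. Payload 3.6 kg.
Tool frame: the origin (TCP) lies between the finger pads; the fingertips stand robot.nose_length ahead of it and the grasp point (between the pads) lies 11 mm behind it (robot.nose_length is the distance from the TCP to the fingertips, in m); z points along the fingers, y is the line along which they close (so a half turn about z gives the same grasp; the last joint's range is limited). The gripper opens to 85 mm and grips with 20 to 120 N. Pads are 22 mm wide; open, the fingers measure 114 mm over their backs; the gripper's body (76 mm by 85 mm) begins 54 mm behind the grasp point. The pads swing forward as they close: fully open they stand 13 mm farther back than shut.
Start: joints at [-1.206, 0.615, -0.013, 1.423, 0.008, 1.103, -0.04], TCP at [0.248, 0.601, 0.239] pointing down, gripper open.
Joint ranges: [-3.12, 3.12], [-0.3, 2.06], [-1.34, 1.32], [0.26, 2.42], [-1.36, 4.5], [0.01, 1.98], [-2.84, 2.84]. Speed limits (rad/s): [2.79, 2.79, 3.14, 3.14, 3.14, 3.14, 3.14].

### API

Orientations are given as a unit quaternion [x, y, z, w].
In Python, from cell import robot, capture, boxes_of, masks_of gives the robot as it stands.
- The arm moves only by the tool drive_tool, never from a script. Its argument "steps" is a list that holds one entry, the list of rows, each a list of 7 numbers: the shift along the world's x, y, z in m, then the turn, a rotation vector about the world's x, y, z in rad, then the finger opening in m, from 0 to 0.0854. A call has 1 to 20 rows; each row shifts and turns the commanded pose from where the row before left it; what a row does not reach is not made up. A row lasts 1/10 s, in which the tool goes at most 50 mm and 8.59 degrees, less where a joint would pass 70% of its speed; a pose out of reach is approached as far as the arm can. A call with a gripper value outside its range is refused whole. The fingers move at their own pace and stop on an object; "grip_force" is the grip in N (left out, the last holds). Time passes only in rows, so rows that do not move let the fingers close. It gives the time, the measured TCP pose, the force, the opening and the grip force at its end, in the units of the state.
- robot.read_state(): the state, without advancing time (a new reading comes with each control period).
- capture(name): name is "scene" or "top" or "wrist"; returns a dict with "img" (400x640x3 uint8, red, green, blue), "vertical_fov" (degrees; the focal length in pixels is half the picture's height over the tangent of half this angle, whatever the lens; pixels are square), "cx", "cy" (the principal point, pixels), "k1" (the pictures are not rectified: a ray, as slopes to the right and down, at radius r is drawn at 1 + k1 r^2 times it, then the intrinsics apply), "world_from_camera" (4x4, takes a point from camera to world coordinates). Camera axes: x right, y up, looking along -z (the intrinsics and any distortion apply to the point x, -y, -z); pixel columns grow to the right and rows downward; lengths in m; the calibration is good to about 2 mm. A picture is of the moment at which its call begins. There is no depth.
- robot.finish_job(): hands the job in; it is judged then, once.
Trained networks look in the newest picture that a camera, given by its name, has taken for a name from the list of things; names that differ only in an ending like _2 or _b are one class to them, and where a whole thing is asked for, a point or a joint stands for the part that bears it (a point fixed in the world has none). Each returns a list of dicts, best first, with "conf" (0 to 1); they miss things now and then, are a little off and sometimes report something else, mostly with a low value. They report only what shows in the picture. A call takes as long as a camera call.
- boxes_of(camera, name): "at" ([x, y, z] in m, in the coordinates of the camera as it stood for that picture, good to about 4 mm: the middle of the surface that is visible of it).
- masks_of(camera, name): "region" (400x640 bool, what is visible of it).
The state is a dict: "time": time; "qpos": joint angles; "joint_vel": joint speeds; "joint_torque": joint torques, N m; "position": TCP position; "tcp_rot": TCP orientation; "contact_force": force on the tool from outside, world axes, zero at the start; "ft_torque": the same for the moment, N m; "grip_width": finger opening in m; "gripper_force": force on a finger pad.
Only numpy, scipy, OpenCV 4.12 (cv2) and the standard library are available. Lean on these libraries where they do the work, as an engineer would, in place of code of your own. Each camera call takes 0.05 s, during which the arm holds its last target. There are 200 camera calls.

## Working session

There is one attempt and no reset: what is moved stays moved. The work goes in short steps, Python scripts to look and compute and a tool call to move; the robot and the scene stay as the last step left them, time stands still between calls to the robot, and variables do not carry over. Pictures are saved under pics/ and viewed, at most 10 in all, crops included, and the job is handed in when it is done.

Besides the shell and the picture viewer there is one more tool, called after ">>>" as name([rows], argument=value, ...), one row to a line, values as JSON. drive_tool: Moves the arm, as the interface text tells. Its arguments: {"type":"object","properties":{"steps":{"type":"array"},"grip_force":{"type":"number"}},"required":["steps"]}

```bash
mkdir -p pics; ls
cat > h.py <<'E'
import numpy as np,cv2
from cell import robot,capture,boxes_of,masks_of
def cap(n,save=None):
    c=capture(n)
    if save: cv2.imwrite(f'pics/{save}.png',c['img'][:,:,::-1])
    return c
def f(c): return 200/np.tan(np.radians(c['vertical_fov'])/2)
def ray(c,u,v):
    k=np.array([[f(c),0,c['cx']],[0,f(c),c['cy']],[0,0,1]])
    p=cv2.undistortPoints(np.array([[[u,v]]],float),k,np.array([c['k1'],0,0,0,0.]))[0,0]
    T=c['world_from_camera']; return T[:3,3],T[:3,:3]@np.array([p[0],-p[1],-1])
def at_z(c,u,v,z):
    o,d=ray(c,u,v); return o+d*(z-o[2])/d[2]
def proj(c,P):
    T=np.linalg.inv(c['world_from_camera']); q=T[:3,:3]@np.array(P)+T[:3,3]
    x,y=q[0]/-q[2],-q[1]/-q[2]; s=1+c['k1']*(x*x+y*y)
    return np.array([f(c)*x*s+c['cx'],f(c)*y*s+c['cy']])
def find(c,cam,n):
    T=c['world_from_camera']
    return [(round(b['conf'],2),(T[:3,:3]@np.array(b['at'])+T[:3,3]).round(3)) for b in boxes_of(cam,n)[:2]]
E
python3 - <<'E'
from h import *
print(robot.nose_length)
s=robot.read_state();print(s['position'],s['tcp_rot'],s['time'])
for n in ['top','scene']:
    c=cap(n,n+'0');print(n,c['world_from_camera'].round(3).tolist(),c['vertical_fov'],c['k1'])
    for o in ['canister','cap','spout','cradle','station','pad','mark','amber_bottle','beaker','vial','spanner','collar','mouse','goggles']:
        print(o,find(c,n,o))
E
```

```text
pics
0.008
[0.24732439 0.60028363 0.23811487] [ 1.94144619e-01  9.80972050e-01 -1.28531824e-03 -2.26008832e-04] 0.0
top [[-0.014, 0.995, -0.096, 0.524], [-1.0, -0.016, -0.02, 0.123], [-0.021, 0.096, 0.995, 0.866], [0.0, 0.0, 0.0, 1.0]] 53.73191904122703 -0.05943718389865091
canister [(0.88, array([0.568, 0.256, 0.086]))]
cap [(0.95, array([0.573, 0.263, 0.082]))]
spout [(0.76, array([0.568, 0.256, 0.087]))]
cradle [(0.68, array([0.598, 0.261, 0.01 ]))]
station [(0.92, array([ 0.369, -0.141,  0.167])), (0.39, array([ 0.782, -0.05 ,  0.103]))]
pad [(0.64, array([ 0.371, -0.143,  0.166]))]
mark [(0.77, array([ 0.373, -0.145,  0.167]))]
amber_bottle [(0.9, array([ 0.781, -0.052,  0.104]))]
beaker [(0.22, array([0.567, 0.035, 0.03 ]))]
vial [(0.67, array([0.568, 0.033, 0.035])), (0.31, array([0.569, 0.256, 0.089]))]
spanner [(0.93, array([0.379, 0.039, 0.008]))]
collar [(0.69, array([0.381, 0.167, 0.016]))]
mouse [(0.67, array([0.582, 0.406, 0.034]))]
goggles [(0.91, array([0.713, 0.366, 0.044]))]
scene [[0.027, -0.628, 0.778, 1.304], [0.999, -0.002, -0.036, 0.089], [0.024, 0.778, 0.628, 
[... 217 characters left out ...]
([0.584, 0.258, 0.08 ]))]
cradle [(0.73, array([0.61 , 0.268, 0.004])), (0.66, array([0.725, 0.358, 0.035]))]
station [(0.59, array([ 0.396, -0.151,  0.095]))]
pad [(0.58, array([ 0.398, -0.15 ,  0.097]))]
mark [(0.98, array([ 0.4  , -0.146,  0.097])), (0.26, array([0.588, 0.256, 0.077]))]
amber_bottle [(0.92, array([ 0.822, -0.053,  0.095]))]
beaker [(0.62, array([0.791, 0.089, 0.066])), (0.42, array([ 0.398, -0.148,  0.095]))]
vial [(0.71, array([0.574, 0.038, 0.028]))]
spanner [(0.69, array([0.387, 0.037, 0.008]))]
collar [(0.6, array([ 0.398, -0.151,  0.097])), (0.56, array([0.381, 0.167, 0.014]))]
mouse [(0.97, array([0.594, 0.411, 0.033]))]
goggles [(0.8, array([0.724, 0.357, 0.035]))]
```

View pics/top0.png

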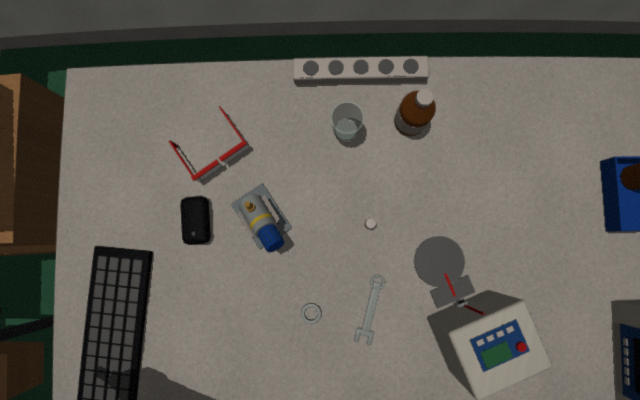

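View pics/scene0.png

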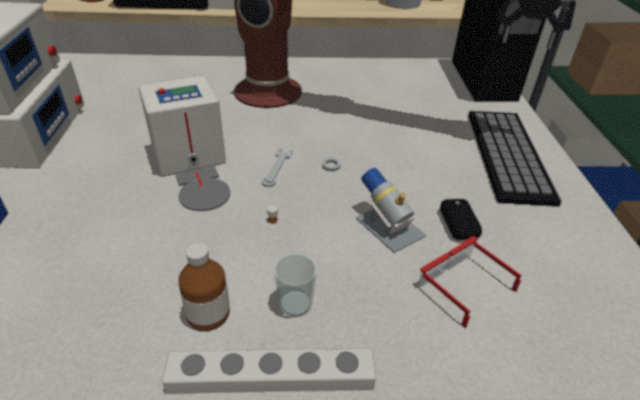

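Top view: the canister's blue cap is at about (270,240) and its spout at (250,206). The pad disc is at about (440,261), with the red line running from (446,276) down-right to the pump. The vial is at (370,224). The scene view agrees: cap (375,182), pad (205,193). Next I'll fit the exact poses.

```bash
cat > fit.py <<'E'
from h import *
from scipy.optimize import least_squares
def hsv(c): return cv2.cvtColor(c['img'],cv2.COLOR_RGB2HSV).astype(int)
def near(c,P,r):
    u=proj(c,P); yy,xx=np.mgrid[:400,:640]; return np.hypot(xx-u[0],yy-u[1])<r
def cen(m): 
    v,u=np.nonzero(m); return np.array([u.mean(),v.mean()]),len(u)
def blue(c,P,r=45):
    H=hsv(c); return (abs(H[...,0]-110)<14)&(H[...,1]>130)&(H[...,2]>40)&near(c,P,r)
def yellow(c,P,r=45):
    H=hsv(c); return (abs(H[...,0]-27)<5)&(H[...,1]>110)&(H[...,2]>110)&near(c,P,r)
def surf(z0,z1,r,disc):
    t=np.linspace(0,2*np.pi,73)[:-1]; zs=np.linspace(z0,z1,9)
    T,Z=np.meshgrid(t,zs); P=np.c_[r*np.cos(T.ravel()),r*np.sin(T.ravel()),Z.ravel()]; N=np.c_[np.cos(T.ravel()),np.sin(T.ravel()),0*T.ravel()]
    A=np.full(len(P),2*np.pi*r*(z1-z0)/len(P))
    if disc:
        g=np.mgrid[-r:r:15j,-r:r:15j].reshape(2,-1).T; g=g[np.hypot(*g.T)<r]
        P=np.r_[P,np.c_[g,np.full(len(g),z1)]];N=np.r_[N,np.tile([0,0,1.],(len(g),1))];A=np.r_[A,np.full(len(g),np.pi*r*r/len(g))]
    return P,N,A
def pred(c,R,t,s):
    P,N,A=s; P=P@R.T+t; N=N@R.T; v=c['world_from_camera'][:3,3]-P; d=np.linalg.norm(v,axis=1)
    w=A*np.clip((N*v).sum(1)/d,0,None)/d**2
    return sum(wi*proj(c,p) for wi,p in zip(w,P) if wi>0)/w.sum()
CAP=surf(.078,.12,.02,True); BAND=surf(.055,.063,.025,False)
E
python3 - <<'E'
from fit import *
cs={n:cap(n) for n in ['top','scene']}
obs=[]
for n,c in cs.items():
    P=[.58,.26,.085]
    b,nb=cen(blue(c,P));y,ny=cen(yellow(c,P)); print(n,'blue',b,nb,'yel',y,ny); obs.append((c,b,y))
def pose(p):
    e=np.array([np.cos(p[2]),np.sin(p[2]),0]); a=-e*np.cos(p[3])+[0,0,np.sin(p[3])]
    t=np.array([p[0],p[1],p[4]]); x=e*np.sin(p[3])+[0,0,np.cos(p[3])]
    return np.c_[x,np.cross(a,x),a],t
def res(p):
    R,t=pose(p); r=[]
    for c,b,y in obs: r+=[pred(c,R,t,CAP)-b,pred(c,R,t,BAND)-y]
    return np.r_[np.ravel(r),(p[3]-.349)*100,(p[4]-.046)*1000]
s=least_squares(res,[.61,.28,.5,.349,.046],diff_step=1e-4); print('can',s.x.round(4),s.fun.round(2))
R,t=pose(s.x); print('cap pt',(t+R@[0,0,.101]).round(4),'axis',R[:,2].round(3))
# pad
for n,c in cs.items():
    H=hsv(c); g=c['img'].astype(int)
    P0=at_z(c,*((440,261) if n=='top' else (205,193)),.006); print(n,'guess',P0.round(3))
    red=((H[...,0]<6)|(H[...,0]>174))&(H[...,1]>130)&(H[...,2]>70)&near(c,P0,45)
    v,u=np.nonzero(red); W=np.array([at_z(c,a,b,.006)[:2] for a,b in zip(u,v)])
    gray=cv2.GaussianBlur(c['img'],(3,3),0).mean(2)
    ctr=P0[:2].copy()
    for it in range(6):
        pts=[]
        for th in np.linspace(0,2*np.pi,121)[:-1]:
            rr=np.arange(.045,.066,.0005); d=np.array([np.cos(th),np.sin(th)])
            uv=np.array([proj(c,[*(ctr+d*r),.006]) for r in rr]).astype(np.float32)
            pr=cv2.remap(gray.astype(np.float32),uv[:,:1],uv[:,1:],1).ravel(); gr=pr[6:]-pr[:-6]
            k=gr.argmax()
            if gr[k]>15: pts.append(ctr+d*rr[k+3])
        pts=np.array(pts)
        q=least_squares(lambda p:np.hypot(*(pts-p[:2]).T)-p[2],[*ctr,.055],loss='soft_l1',f_scale=.001); ctr=q.x[:2]
    d=W-ctr; dd=np.hypot(*d.T); 
    k=(dd<.055)&(dd>.02); m=d[k].mean(0)
    print(n,'pad',q.x.round(4),len(pts),'red',k.sum(),dd.min().round(3),'az deg',np.degrees(np.arctan2(m[1],m[0])).round(2))
E
```

```text
top blue [270.34663866 237.46848739] 476 yel [257.38888889 219.06944444] 72
scene blue [372.63082437 178.69892473] 279 yel [383.89285714 193.44642857] 56
can [0.6134 0.2942 0.6173 0.352  0.0465] [0.22 0.59 0.94 0.2  0.23 0.53 0.88 0.49 0.3  0.47]
cap pt [0.5361 0.2393 0.0813] axis [-0.765 -0.543  0.345]
top guess [ 0.484 -0.115  0.006]
top pad [ 0.4837 -0.1124  0.0553] 98 red 39 0.029 az deg -156.63
scene guess [ 0.484 -0.112  0.006]
scene pad [ 0.4867 -0.1129  0.0554] 91 red 12 0.037 az deg -159.07
```

>>> drive_tool([
  [[0.017,-0.028,0,0,0,0.144,0.085],[0.017,-0.028,0,0,0,0.144,0.085],[0.017,-0.028,0,0,0,0.144,0.085],[0.017,-0.028,0,0,0,0.144,0.085],[0.017,-0.028,0,0,0,0.144,0.085],[0.017,-0.028,0,0,0,0.144,0.085],[0.017,-0.028,0,0,0,0.144,0.085],[0.017,-0.028,0,0.067,-0.095,0,0.085],[0.017,-0.028,0,0.067,-0.095,0,0.085],[0.017,-0.028,0,0.067,-0.095,0,0.085],[0.017,-0.028,0,0.067,-0.095,0,0.085],[0.017,-0.028,0,0.067,-0.095,0,0.085],[0.017,-0.028,0,0.067,-0.095,0,0.085],[0.017,-0.028,0,0,0,0,0.085],[0,0,0,0,0,0,0.085],[0,0,0,0,0,0,0.085]],
])

```text
time: 3.2
position: [0.4766, 0.229, 0.2462]
tcp_rot: [-0.287, 0.91, 0.089, 0.286]
contact_force: [0.2, -0.1, -0.6]
grip_width: 0.0851
gripper_force: 0.0
```

```bash
cat > st.py <<'E'
from h import *
from scipy.spatial.transform import Rotation as Ro
def st():
    s=robot.read_state(); R=Ro.from_quat(s['tcp_rot']).as_matrix()
    print('t',s['time'],'p',s['position'].round(4) if hasattr(s['position'],'round') else s['position'],'z',R[:,2].round(3),'y',R[:,1].round(3),'F',np.round(s['contact_force'],1),'w',round(s['grip_width'],4),'g',s['gripper_force'],'q',np.round(s['qpos'],2)); return s,R
def to(Rt,p):
    s,R=st(); print('d pos',(np.array(p)-s['position']).round(4),'rotvec',Ro.from_matrix(Rt@R.T).as_rotvec().round(3))
def frame(z,y):
    z=np.array(z,float);z/=np.linalg.norm(z);y=np.array(y,float);y-=z*(y@z);y/=np.linalg.norm(y);return np.c_[np.cross(y,z),y,z]
E
python3 -c "
from st import *
z=[.524,.372,-.766];R=frame(z,[-.579,.815,0])
to(R,np.array([.5396,.2418,.0739])-.1*np.array(z))"
```

```text
t 3.2 p [0.4766 0.229  0.2462] z [ 0.469  0.325 -0.821] y [-0.573  0.82  -0.003] F [ 0.2 -0.1 -0.6] w 0.0851 g 0.0 q [-0.1   0.27 -0.41  2.24  0.55  0.06  1.17]
d pos [ 0.0106 -0.0244 -0.0957] rotvec [ 0.054 -0.072  0.008]
```

>>> drive_tool([
  [[0.005,-0.0067,-0.03,0,0,0,0.085],[0.005,-0.0067,-0.03,0,0,0,0.085],[0.005,-0.0067,-0.03,0,0,0,0.085],[0,0,0,0,0,0,0.085],[0,0,0,0,0,0,0.085]],
])

```text
time: 3.7
position: [0.4868, 0.2226, 0.2182]
tcp_rot: [-0.292, 0.912, 0.087, 0.274]
contact_force: [0.2, 1.2, 0.4]
grip_width: 0.085
gripper_force: 0.0
```

```bash
python3 -c "
from st import *
s,R=st()
to(R,[.539,.2413,.0733])
c=cap('wrist','w1')
print(proj(c,[.5361,.2393,.0813]),proj(c,[.6134,.2942,.0465]))"
```

```text
t 3.7 p [0.4868 0.2226 0.2182] z [ 0.449  0.318 -0.835] y [-0.581  0.814 -0.002] F [0.2 1.2 0.4] w 0.085 g 0.0 q [-0.09  0.34 -0.41  2.24  1.2   0.04  0.56]
t 3.7 p [0.4868 0.2226 0.2182] z [ 0.449  0.318 -0.835] y [-0.581  0.814 -0.002] F [0.2 1.2 0.4] w 0.085 g 0.0 q [-0.09  0.34 -0.41  2.24  1.2   0.04  0.56]
d pos [ 0.0522  0.0187 -0.1449] rotvec [0. 0. 0.]
[304.26780194 152.1294108 ] [308.4624617  196.26377966]
```

View pics/w1.png

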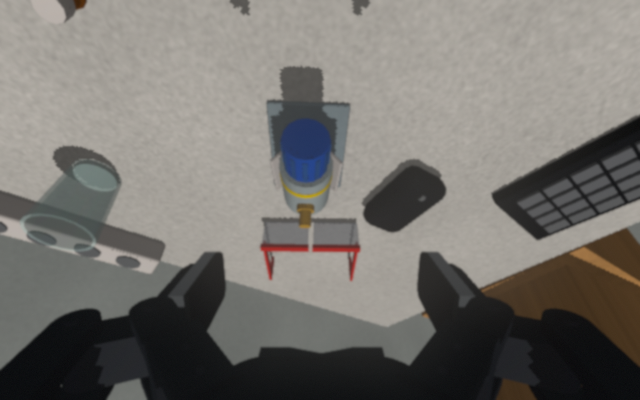

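The wrist view shows the cap centred at (304,150), matching the projected fit. Joint 6 is near its limit, so I'll steepen the tool a little and go on.

>>> drive_tool([
  [[0,0,0,-0.042,0.06,0,0.085],[0,0,0,-0.043,0.06,0,0.085],[0.006,0,-0.018,0,0,0,0.085],[0.006,0,-0.018,0,0,0,0.085],[0.006,-0.001,-0.018,0,0,0,0.085],[0.005,-0.001,-0.018,0,0,0,0.085],[0,0,0,0,0,0,0.085],[0,0,0,0,0,0,0.085]],
])

```text
time: 4.55
position: [0.5121, 0.2205, 0.1433]
tcp_rot: [-0.296, 0.926, 0.067, 0.224]
contact_force: [-0.1, -0.1, 0.2]
grip_width: 0.0851
gripper_force: 0.0
```

```bash
python3 -c "
from st import *
R=frame([.344,.245,-.906],[-.579,.815,0])
to(R,[.5376,.2404,.0723])"
```

```text
t 4.55 p [0.5121 0.2205 0.1433] z [ 0.376  0.256 -0.891] y [-0.579  0.816 -0.01 ] F [-0.1 -0.1  0.2] w 0.0851 g 0.0 q [-0.14  0.51 -0.36  2.18  1.48  0.09  0.32]
d pos [ 0.0255  0.0199 -0.071 ] rotvec [-0.012  0.035  0.001]
```

>>> drive_tool([
  [[0.0026,0.002,-0.0071,-0.002,0.005,0,0.085],[0.0026,0.002,-0.0071,-0.002,0.005,0,0.085],[0.0026,0.002,-0.0071,-0.002,0.005,0,0.085],[0.0026,0.002,-0.0071,-0.002,0.005,0,0.085],[0.0026,0.002,-0.0071,-0.002,0.005,0,0.085],[0.0025,0.002,-0.0071,-0.002,0.005,0,0.085],[0.0025,0.002,-0.0071,0,0.005,0,0.085],[0.0025,0.002,-0.0071,0,0,0,0.085],[0.0025,0.002,-0.0071,0,0,0,0.085],[0.0025,0.002,-0.0071,0,0,0,0.085],[0,0,0,0,0,0,0.085],[0,0,0,0,0,0,0.085]],
])

```text
time: 5.75
position: [0.538, 0.2389, 0.0715]
tcp_rot: [-0.295, 0.931, 0.066, 0.206]
contact_force: [0.0, -0.0, -0.3]
grip_width: 0.0848
gripper_force: 0.0
```

```bash
python3 -c "
from st import *
R=frame([.344,.245,-.906],[-.579,.815,0])
to(R,[.5376,.2404,.0723])"
```

```text
t 5.75 p [0.538  0.2389 0.0715] z [ 0.344  0.244 -0.907] y [-0.577  0.817  0.001] F [ 0.  -0.  -0.3] w 0.0848 g 0.0 q [-0.08  0.71 -0.5   2.12  1.85  0.23 -0.02]
d pos [-0.0004  0.0015  0.0008] rotvec [-0.    -0.001  0.003]
```

>>> drive_tool([
  [[0,0.001,0.001,0,0,0,0.06],[0,0,0,0,0,0,0.045],[0,0,0,0,0,0,0.03],[0,0,0,0,0,0,0.03],[0,0,0,0,0,0,0.03],[0,0,0,0,0,0,0.03],[0,0,0,0,0,0,0.03],[0,0,0,0,0,0,0.03]],
], grip_force=80)

```text
time: 6.55
position: [0.5367, 0.2415, 0.0737]
tcp_rot: [-0.295, 0.931, 0.067, 0.206]
contact_force: [-5.5, -0.0, 6.1]
grip_width: 0.0378
gripper_force: 78.9
```

>>> drive_tool([
  [[0,0,0.01,0,0,0,0.03],[0,0,0.015,0,0,0,0.03],[-0.003,-0.002,0.02,0,0,0,0.03],[-0.004,-0.008,0.02,0,0,0,0.03],[-0.004,-0.008,0.02,0,0,0,0.03],[-0.004,-0.008,0.02,0,0,0,0.03],[0,-0.008,0.015,0,0,0,0.03],[0,0,0,0,0,0,0.03],[0,0,0,0,0,0,0.03]],
])

```text
time: 7.45
position: [0.5246, 0.205, 0.183]
tcp_rot: [-0.294, 0.931, 0.064, 0.206]
contact_force: [-0.2, 0.7, -4.4]
grip_width: 0.0381
gripper_force: 81.6
```

```bash
python3 -c "
from st import *
from fit import *
st()
c=cap('scene','s1')"
```

```text
t 7.45 p [0.5246 0.205  0.183 ] z [ 0.345  0.24  -0.907] y [-0.574  0.819 -0.002] F [-0.2  0.7 -4.4] w 0.0381 g 81.62281036376953 q [ 0.19  0.53 -0.78  2.09  0.96  0.36  0.88]
```

View pics/s1.png

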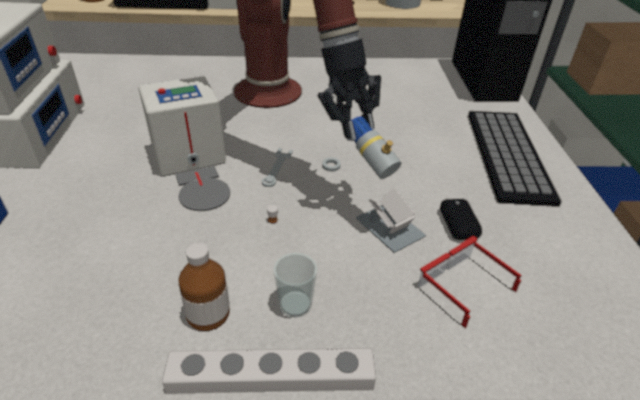

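The canister is held clear of the cradle at about (375,148). Now I'll upright it.

>>> drive_tool([
  [[-0.003,-0.006,0,-0.0786,0.1107,0,0.03],[-0.003,-0.006,0,-0.0786,0.1107,0,0.03],[-0.003,-0.006,0,-0.0786,0.1107,0,0.03],[-0.003,-0.006,0,-0.0786,0.1107,0,0.03],[-0.003,-0.006,0,-0.0786,0.1107,0,0.03],[-0.003,-0.006,0,-0.0786,0.1107,0,0.03],[-0.003,-0.006,0,-0.0786,0.1107,0,0.03],[-0.003,-0.006,0,-0.0786,0.1107,0,0.03],[-0.003,-0.006,0,-0.0786,0.1107,0,0.03],[-0.003,-0.006,0,0,0,0,0.03],[-0.003,-0.006,0,0,0,0,0.03],[0,0,0,0,0,0,0.03],[0,0,0,0,0,0,0.03]],
])

```text
time: 8.8
position: [0.4936, 0.1405, 0.1851]
tcp_rot: [-0.281, 0.884, -0.117, -0.356]
contact_force: [-0.2, -0.4, -4.3]
grip_width: 0.0382
gripper_force: 81.1
```

```bash
cat > up.py <<'E'
from st import *
from fit import *
def canpose(seed,fix=(0,0),z=None,save=None):
    # seed: world cap point; fits underside (x,y,z) and tilt from blue cap and yellow band centroids in two views
    obs=[]
    for n in ['top','scene']:
        c=cap(n,save and save+n)
        b,y=blue(c,seed,40),yellow(c,np.array(seed)-[0,0,.04],40)
        obs.append((c,*cen(b),*cen(y)))
        print(n,'px',cen(b)[1],cen(y)[1])
    def pose(p): 
        R=Ro.from_rotvec([p[3],p[4],0]).as_matrix(); return R,p[:3]
    def res(p):
        R,t=pose(p);r=[]
        for c,b,_,y,ny in obs:
            r.append(pred(c,R,t,CAP)-b)
            r.append((pred(c,R,t,BAND)-y) if ny>8 else np.zeros(2))
        return np.r_[np.ravel(r),(p[3:]-0)*8]
    s=least_squares(res,[seed[0],seed[1],seed[2]-.1,0,0],diff_step=1e-4,x_scale=[.01,.01,.01,.1,.1]); print('underside',s.x[:3].round(4),'tilt',s.x[3:].round(3),s.fun.round(1))
E
python3 -c "
from st import *
s,R=st()
c=cap('scene','s2');v=c['img'][60:260,240:480];cv2.imwrite('pics/s2.png',cv2.resize(v,(720,600),interpolation=2)[:,:,::-1])"
```

```text
t 8.8 p [0.4936 0.1405 0.1851] z [-0.563 -0.407 -0.719] y [-0.579  0.815 -0.008] F [-0.2 -0.4 -4.3] w 0.0382 g 81.0506808757782 q [-0.04  0.96 -0.77  1.35  0.49  1.85  1.3 ]
```

View pics/s2.png

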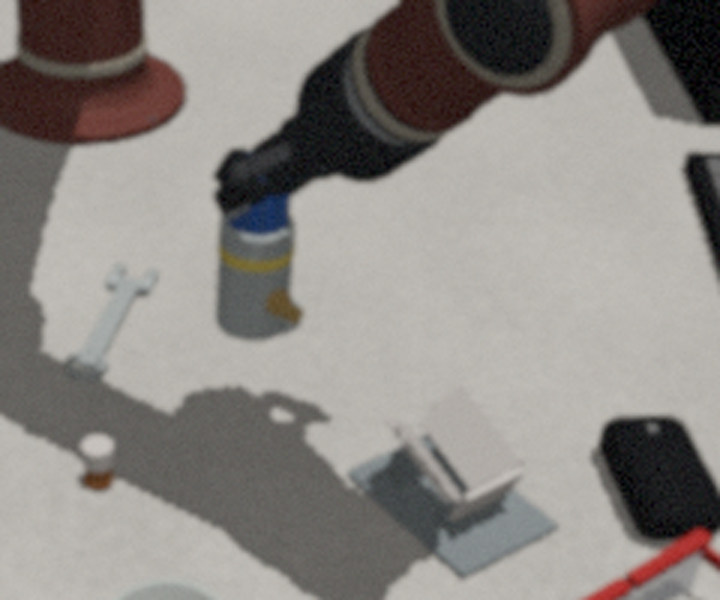

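The canister hangs upright, with its spout at the lower right of the crop (285,305) and free bench below. Lowering now.

>>> drive_tool([
  [[0,0,-0.01,-0.006,0.008,0,0.03],[0,0,-0.015,-0.006,0.008,0,0.03],[0,0,-0.015,0,0,0,0.03],[0,0,-0.015,0,0,0,0.03],[0,0,-0.01,0,0,0,0.03],[0,0,-0.007,0,0,0,0.03],[0,0,-0.004,0,0,0,0.03],[0,0,-0.002,0,0,0,0.03],[0,0,0,0,0,0,0.03],[0,0,0,0,0,0,0.03]],
])

```text
time: 9.85
position: [0.4936, 0.1408, 0.1066]
tcp_rot: [-0.28, 0.879, -0.121, -0.366]
contact_force: [0.0, 1.1, -4.5]
grip_width: 0.038
gripper_force: 81.0
```

```bash
python3 -c "
from up import *
st(); canpose([.5,.145,.117])"
```

```text
t 9.85 p [0.4936 0.1408 0.1066] z [-0.577 -0.417 -0.703] y [-0.58   0.815 -0.007] F [ 0.   1.1 -4.5] w 0.038 g 81.04012727737427 q [-0.06  1.07 -0.74  1.37  0.54  1.76  1.27]
top px 357 0
scene px 132 43
underside [0.481  0.1398 0.003 ] tilt [-0.031  0.16 ] [ 0.3  0.1  0.   0.   0.3 -1.4 -0.1  1.5 -0.3  1.3]fit.py:7: RuntimeWarning: Mean of empty slice.
  v,u=np.nonzero(m); return np.array([u.mean(),v.mean()]),len(u)
  ret = ret.dtype.type(ret / rcount)
```

>>> drive_tool([
  [[0,0,-0.002,0,0,0,0.03],[0,0,-0.002,0,0,0,0.03],[0,0,-0.001,0,0,0,0.03],[0,0,0,0,0,0,0.03],[0,0,0,0,0,0,0.03]],
])

```text
time: 10.45
position: [0.4933, 0.1407, 0.101]
tcp_rot: [-0.28, 0.879, -0.121, -0.367]
contact_force: [0.3, 0.6, -3.9]
grip_width: 0.0383
gripper_force: 81.0
```

>>> drive_tool([
  [[0,0,-0.001,0,0,0,0.03],[0,0,-0.001,0,0,0,0.03],[0,0,-0.001,0,0,0,0.03],[0,0,0,0,0,0,0.03]],
])

```text
time: 10.85
position: [0.4933, 0.1406, 0.098]
tcp_rot: [-0.28, 0.879, -0.121, -0.367]
contact_force: [0.6, -0.9, -4.9]
grip_width: 0.0382
gripper_force: 81.1
```

>>> drive_tool([
  [[0,0,-0.001,0,0,0,0.03],[0,0,-0.001,0,0,0,0.03],[0,0,-0.001,0,0,0,0.03],[0,0,0,0,0,0,0.03]],
])

```text
time: 11.25
position: [0.4933, 0.1405, 0.0977]
tcp_rot: [-0.28, 0.879, -0.121, -0.367]
contact_force: [1.6, -0.9, 6.4]
grip_width: 0.0382
gripper_force: 82.0
```

Touched down. Releasing slowly.

>>> drive_tool([
  [[0,0,0.001,0,0,0,0.036],[0,0,0,0,0,0,0.039],[0,0,0,0,0,0,0.042],[0,0,0,0,0,0,0.046],[0,0,0,0,0,0,0.05],[0,0,0,0,0,0,0.06],[0,0,0,0,0,0,0.07],[0,0,0,0,0,0,0.085],[0,0,0,0,0,0,0.085]],
])

```text
time: 12.15
position: [0.4933, 0.1407, 0.096]
tcp_rot: [-0.28, 0.879, -0.121, -0.367]
contact_force: [-0.3, -0.6, 0.4]
grip_width: 0.085
gripper_force: 0.0
```

```bash
python3 -c "
from st import *
s,R=st()
c=cap('scene','s3');v=c['img'][60:260,240:480];cv2.imwrite('pics/s3.png',cv2.resize(v,(720,600),interpolation=2)[:,:,::-1])"
```

```text
t 12.15 p [0.4933 0.1407 0.096 ] z [-0.577 -0.417 -0.702] y [-0.58   0.815 -0.007] F [-0.3 -0.6  0.4] w 0.085 g 0.0 q [-0.06  1.08 -0.74  1.38  0.54  1.75  1.27]
```

View pics/s3.png

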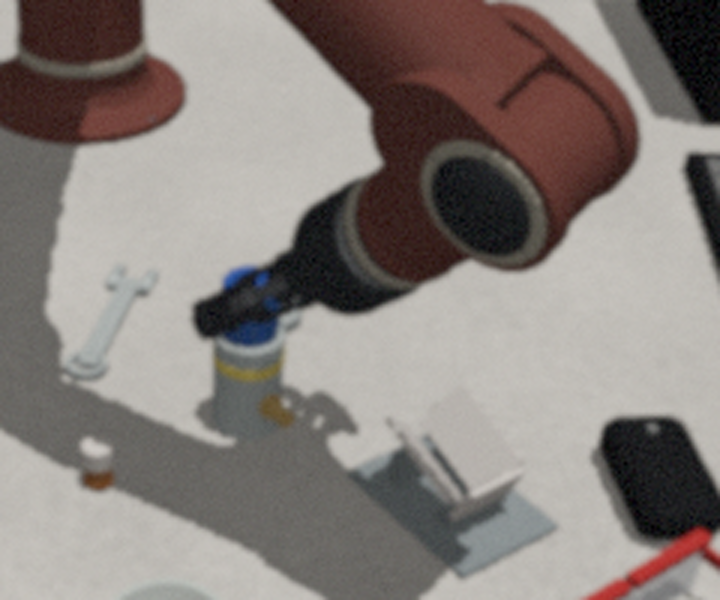

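The canister stands upright and released, cap at about (250,305) in the crop. Backing out along the tool axis, then turning the tool vertical.

>>> drive_tool([
  [[0.003,0.002,0.0035,0,0,0,0.085],[0.006,0.004,0.007,0,0,0,0.085],[0.0085,0.006,0.0105,0,0,0,0.085],[0.0115,0.0083,0.014,0,0,0,0.085],[0.0115,0.0083,0.014,0,0,0,0.085],[0.0115,0.0083,0.014,0,0,0,0.085],[0.0115,0.0083,0.014,0,0,0,0.085],[0,0,0.03,0,0,0,0.085],[0,0,0.03,0,0,0,0.085],[0,0,0.01,0.076,-0.107,0,0.085],[0,0,0,0.076,-0.107,0,0.085],[0,0,0,0.076,-0.107,0,0.085],[0,0,0,0.076,-0.107,0,0.085],[0,0,0,0.076,-0.107,0,0.085],[0,0,0,0.076,-0.107,0,0.085],[0,0,0,0,0,0,0.085],[0,0,0,0,0,0,0.085]],
])

```text
time: 13.9
position: [0.5567, 0.1857, 0.2317]
tcp_rot: [-0.302, 0.953, -0.005, -0.005]
contact_force: [0.7, -0.1, 0.4]
grip_width: 0.0849
gripper_force: 0.0
```

```bash
python3 -W ignore -c "
from up import *
s,R=st(); canpose([.49,.14,.1],save='x_')
to(frame([0,0,-1],[-.579,.815,0]),s['position'])
for n in ['top','scene']:
    c=cap(n); print(find(c,n,'spout'),find(c,n,'canister'),find(c,n,'vial'),find(c,n,'collar'))
    H=hsv(c); P=[.53,.165,.03]; m=(abs(H[...,0]-17)<7)&(H[...,1]>120)&(H[...,2]>50)&near(c,P,22); 
    print('brass',cen(m), at_z(c,*cen(m)[0],.032).round(4))
"
```

```text
t 13.9 p [0.5567 0.1857 0.2317] z [-0.007 -0.013 -1.   ] y [-0.576  0.817 -0.007] F [ 0.7 -0.1  0.4] w 0.0849 g 0.0 q [-0.18  0.54 -0.29  1.61  0.18  1.03  1.65]
top px 0 0
scene px 378 21Traceback (most recent call last):
  File "<string>", line 3, in <module>
    s,R=st(); canpose([.49,.14,.1],save='x_')
              ~~~~~~~^^^^^^^^^^^^^^^^^^^^^^^^
  File "up.py", line 19, in canpose
    s=least_squares(res,[seed[0],seed[1],seed[2]-.1,0,0],diff_step=1e-4,x_scale=[.01,.01,.01,.1,.1]); print('underside',s.x[:3].round(4),'tilt',s.x[3:].round(3),s.fun.round(1))
    return func(*args, **kwargs)
    raise ValueError("Residuals are not finite in the initial point.")
ValueError: Residuals are not finite in the initial point.
```

>>> drive_tool([
  [[0,0.03,0.01,0,0,0,0.085],[0,0.03,0,0,0,0,0.085],[0,0.03,0,0,0,0,0.085],[0,0.03,0,0,0,0,0.085],[0,0.03,0,0,0,0,0.085],[0,0.03,0,0,0,0,0.085],[0,0,0,0,0,0,0.085]],
])

```text
time: 14.7
position: [0.5541, 0.3733, 0.2393]
tcp_rot: [-0.306, 0.952, -0.002, -0.006]
contact_force: [-0.5, 0.7, -0.4]
grip_width: 0.0847
gripper_force: 0.0
```

```bash
python3 -W ignore -c "
from up import *
s,R=st(); canpose([.49,.14,.1],save='x_')
to(frame([0,0,-1],[-.579,.815,0]),s['position'])
for n in ['top','scene']:
    c=cap(n); print(find(c,n,'spout'),find(c,n,'canister'),find(c,n,'vial'),find(c,n,'collar'))
    H=hsv(c); P=[.53,.165,.03]; m=(abs(H[...,0]-17)<7)&(H[...,1]>120)&(H[...,2]>50)&near(c,P,22); 
    if m.any(): print('brass',cen(m), at_z(c,*cen(m)[0],.032).round(4))
t=cv2.imread('pics/x_top.png')[180:320,240:400];s=cv2.imread('pics/x_scene.png')[110:250,270:430]
cv2.imwrite('pics/x.png',cv2.resize(np.hstack([t,s]),None,fx=2.5,fy=2.5,interpolation=2))
"
```

```text
t 14.7 p [0.5541 0.3733 0.2393] z [-0.01  -0.008 -1.   ] y [-0.583  0.812 -0.001] F [-0.5  0.7 -0.4] w 0.0847 g 0.0 q [-0.47  0.67 -0.29  1.35  0.19  1.17  1.41]
top px 332 0
scene px 393 37
underside [0.5029 0.1459 0.0018] tilt [ 0.067 -0.03 ] [ 0.3 -0.   0.   0.   0.5  0.4 -0.2 -0.4  0.5 -0.2]
t 14.8 p [0.5562 0.3673 0.2395] z [-0.008 -0.013 -1.   ] y [-0.578  0.816 -0.006] F [-0.4  0.5  0.1] w 0.0853 g 0.0 q [-0.46  0.66 -0.29  1.35  0.2   1.17  1.41]
d pos [-0.0022  0.006  -0.0002] rotvec [ 0.013 -0.008  0.002]
[(0.6, array([0.504, 0.141, 0.122])), (0.29, array([0.711, 0.365, 0.044]))] [(0.57, array([0.5  , 0.137, 0.12 ])), (0.36, array([0.591, 0.268, 0.025]))] [(0.58, array([0.567, 0.038, 0.032])), (0.39, array([0.71 , 0.366, 0.046]))] [(0.68, array([0.381, 0.168, 0.012]))]
brass (array([312.46666667, 242.13333333]), 45) [0.5287 0.1591 0.032 ]
[(0.71, array([0.511, 0.14 , 0.071]))] [(0.79, array([0.517, 0.135, 0.071]))] [(0.68, array([0.575, 0.036, 0.026]))] [(0.69, array([0.513, 0.14 , 0.069])), (0.62, array([0.379, 0.18 , 0.014]))]
brass (array([330.51724138, 195.79310345]), 29) [0.5246 0.1554 0.032 ]
```

View pics/x.png

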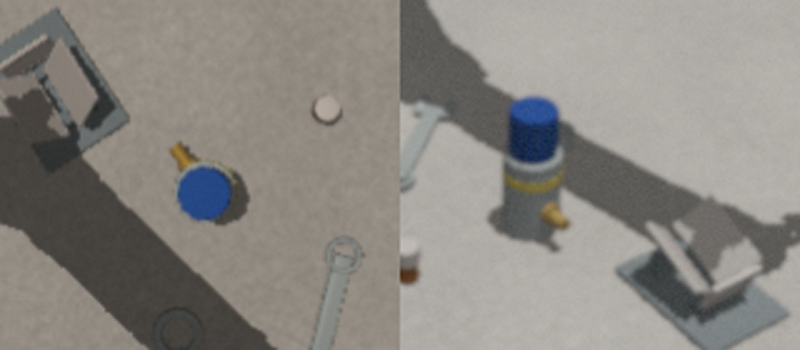

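Left crop (top view): the cap is at (205,193), the spout points up-left to (178,152), and the vial and cradle are clear. Right crop: the canister stands upright. I'll refit with zero tilt.

```bash
python3 -W ignore -c "
from up import *
obs=[]
for n in ['top','scene']:
    c=cap(n); obs.append((n,c,cen(blue(c,[.5,.14,.1],40))[0]))
I=np.eye(3)
for sel in [[0],[1],[0,1]]:
    s=least_squares(lambda p:np.ravel([pred(obs[i][1],I,np.array([p[0],p[1],0]),CAP)-obs[i][2] for i in sel]),[.5,.14],diff_step=1e-4); print(sel,s.x.round(4),s.fun.round(2))
c=obs[0][1];H=hsv(c); m=(abs(H[...,0]-17)<7)&(H[...,1]>120)&(H[...,2]>50)&near(c,[.53,.165,.03],22)
v,u=np.nonzero(m)
for z in (.03,.036):
    W=np.array([at_z(c,a,b,z)[:2] for a,b in zip(u,v)]); d=W-s.x; print(z,np.degrees(np.arctan2(*d.mean(0)[::-1])).round(1), np.hypot(*d.T).max().round(4), W.mean(0).round(4))
    w,V=np.linalg.eigh(np.cov(W.T)); print(np.degrees(np.arctan2(V[1,1],V[0,1])))
"
```

```text
[0] [0.4999 0.139 ] [-0.  0.]
[1] [0.4969 0.1383] [0. 0.]
[0, 1] [0.4992 0.1386] [0.2  0.36 0.21 0.67]
0.03 34.6 0.0461 [0.5289 0.1591]
-143.77220407741416
0.036 34.3 0.0459 [0.5289 0.1589]
-143.77220407741402
```

>>> drive_tool([
  [[-0.0028,-0.0114,0,0.004,-0.003,0,0.085],[-0.0057,-0.0228,0,0.004,-0.003,0,0.085],[-0.0057,-0.0228,0,0.004,-0.002,0,0.085],[-0.0057,-0.0228,0,0,0,0,0.085],[-0.0057,-0.0228,0,0,0,0,0.085],[-0.0057,-0.0228,0,0,0,0,0.085],[-0.0057,-0.0228,0,0,0,0,0.085],[-0.0057,-0.0228,0,0,0,0,0.085],[-0.0057,-0.0228,0,0,0,0,0.085],[-0.0057,-0.0228,0,0,0,0,0.085],[-0.0028,-0.0114,0,0,0,0,0.085],[0,0,0,0,0,0,0.085],[0,0,0,0,0,0,0.085]],
])

```text
time: 16.7
position: [0.4997, 0.1385, 0.2408]
tcp_rot: [-0.302, 0.953, -0.0, 0.001]
contact_force: [0.0, -0.3, 0.7]
grip_width: 0.085
gripper_force: 0.0
```

```bash
python3 -c "
from st import *
to(frame([0,0,-1],[-.579,.815,0]),[.4995,.140,.093])
c=cap('wrist','w2');print(proj(c,[.4992,.1386,.12]),proj(c,[.5,.143,.12]))
from fit import *
b=blue(c,[.4992,.1386,.11],90);print(cen(b)); 
s=least_squares(lambda p:pred(c,np.eye(3),np.array([p[0],p[1],0]),CAP)-cen(b)[0],[.5,.14],diff_step=1e-4);print(s.x)"
```

```text
t 16.7 p [0.4997 0.1385 0.2408] z [ 0.002  0.    -1.   ] y [-0.576  0.817 -0.001] F [ 0.  -0.3  0.7] w 0.085 g 0.0 q [-0.1   0.42 -0.31  1.79  0.15  0.95  1.71]
d pos [-0.0002  0.0015 -0.1478] rotvec [-0.     0.002  0.003]
[322.45045675 196.03480516] [326.30185299 199.83307476]
(array([326.6618705 , 200.76348921]), 1112)
[0.50361344 0.14618342]
```

>>> drive_tool([
  [[0.001,0.003,-0.01,0,0.002,0.003,0.085],[0,0.002,-0.02,0,0,0,0.085],[0,0,-0.025,0,0,0,0.085],[0,0,-0.025,0,0,0,0.085],[0,0,-0.02,0,0,0,0.085],[0,0,-0.015,0,0,0,0.085],[0,0,-0.015,0,0,0,0.085],[0,0,-0.01,0,0,0,0.085],[0,0,-0.0075,0,0,0,0.085],[0,0,0,0,0,0,0.085],[0,0,0,0,0,0,0.085]],
])

```text
time: 17.85
position: [0.5007, 0.1427, 0.0932]
tcp_rot: [-0.304, 0.953, -0.0, -0.0]
contact_force: [0.5, -0.6, 0.1]
grip_width: 0.0849
gripper_force: 0.0
```

>>> drive_tool([
  [[0,0,0,0,0,0,0.065],[0,0,0,0,0,0,0.055],[0,0,0,0,0,0,0.05],[0,0,0,0,0,0,0.046],[0,0,0,0,0,0,0.043],[0,0,0,0,0,0,0.041],[0,0,0,0,0,0,0.039],[0,0,0,0,0,0,0.03],[0,0,0,0,0,0,0.03],[0,0,0,0,0,0,0.03],[0,0,0,0,0,0,0.03]],
], grip_force=50)

```text
time: 18.95
position: [0.5008, 0.142, 0.0933]
tcp_rot: [-0.303, 0.953, -0.001, -0.0]
contact_force: [0.2, -2.2, 5.0]
grip_width: 0.0389
gripper_force: 50.1
```

>>> drive_tool([
  [[0,0,0.01,0,0,0,0.03],[0,0,0.02,0,0,0,0.03],[0,0,0.03,0,0,0,0.03],[0,0,0.03,0,0,0,0.03],[0,0,0.02,0,0,0,0.03],[0,0,0,0,0,0,0.03],[0,0,0,0,0,0,0.03]],
])

```text
time: 19.65
position: [0.4991, 0.1423, 0.202]
tcp_rot: [-0.304, 0.953, -0.0, -0.002]
contact_force: [0.2, -0.5, -6.0]
grip_width: 0.0391
gripper_force: 51.4
```

```bash
python3 -c "
from st import *
s,R=st()
c=cap('scene');n=masks_of('scene','canister')
from fit import *
p=s['position']; y=yellow(c,np.array([p[0],p[1],p[2]-.034]),30);print(cen(y))
s2=least_squares(lambda q:pred(c,np.eye(3),np.array([*q,p[2]-.093]),BAND)-cen(y)[0],p[:2],diff_step=1e-4);print(s2.x.round(4))"
```

```text
t 19.65 p [0.4991 0.1423 0.202 ] z [-0.004 -0.001 -1.   ] y [-0.579  0.816  0.001] F [ 0.2 -0.5 -6. ] w 0.0391 g 51.39027535915375 q [-0.11  0.47 -0.3   1.84  0.18  0.86  1.69]
(array([326.73469388, 138.51020408]), 49)
[0.4987 0.144 ]
```

Held and centred. Turning about −192° while carrying it to the pad.

>>> drive_tool([
  [[-0.0008,-0.0141,0,0,0,-0.14,0.03],[-0.0008,-0.0141,0,0,0,-0.14,0.03],[-0.0008,-0.0141,0,0,0,-0.14,0.03],[-0.0008,-0.0141,0,0,0,-0.14,0.03],[-0.0008,-0.0141,0,0,0,-0.14,0.03],[-0.0008,-0.0141,0,0,0,-0.14,0.03],[-0.0008,-0.0141,0,0,0,-0.14,0.03],[-0.0008,-0.0141,0,0,0,-0.14,0.03],[-0.0008,-0.0141,0,0,0,-0.14,0.03],[-0.0008,-0.0141,0,0,0,-0.14,0.03],[-0.0008,-0.0141,0,0,0,-0.14,0.03],[-0.0008,-0.0141,0,0,0,-0.14,0.03],[-0.0008,-0.0141,0,0,0,-0.14,0.03],[-0.0008,-0.0141,0,0,0,-0.14,0.03],[-0.0008,-0.0141,0,0,0,-0.14,0.03],[-0.0008,-0.0141,0,0,0,-0.14,0.03],[-0.0008,-0.0141,0,0,0,-0.14,0.03],[-0.0008,-0.0141,0,0,0,-0.14,0.03]],
])

```text
time: 21.55
position: [0.485, -0.1113, 0.2014]
tcp_rot: [0.816, 0.578, -0.001, -0.002]
contact_force: [0.1, 0.2, -3.9]
grip_width: 0.039
gripper_force: 51.2
```

>>> drive_tool([
  [[0,0,0,0,0,-0.14,0.03],[0,0,0,0,0,-0.14,0.03],[0,0,0,0,0,-0.14,0.03],[0,0,0,0,0,-0.14,0.03],[0,0,0,0,0,-0.14,0.03],[0,0,0,0,0,-0.14,0.03],[0,0,0,0,0,0,0.03],[0,0,0,0,0,0,0.03],[0,0,0,0,0,0,0.03]],
])

```text
time: 22.45
position: [0.4857, -0.1112, 0.2025]
tcp_rot: [0.98, 0.199, 0.0, -0.0]
contact_force: [-0.1, -0.8, -5.2]
grip_width: 0.0385
gripper_force: 51.2
```

```bash
python3 -c "
from up import *
y=np.radians(125.4-192.5)
to(frame([0,0,-1],[np.cos(y),np.sin(y),0]),[.485,-.1125,.105])
s=robot.read_state();p=np.array(s['position'])
c=cap('scene','s4'); yl=yellow(c,p-[0,0,.034],30);print(cen(yl))
s2=least_squares(lambda q:pred(c,np.eye(3),np.array([*q,p[2]-.093]),BAND)-cen(yl)[0],p[:2],diff_step=1e-4);print('axis',s2.x.round(4))
cv2.imwrite('pics/s4.png',cv2.resize(c['img'][70:230,110:310],(750,600),interpolation=2)[:,:,::-1])"
```

```text
t 22.45 p [ 0.4857 -0.1112  0.2025] z [ 0.     0.001 -1.   ] y [ 0.39  -0.921 -0.001] F [-0.1 -0.8 -5.2] w 0.0385 g 51.232540011405945 q [-0.26  0.49  0.65  1.92 -0.39  0.86 -0.58]
d pos [-0.0007 -0.0013 -0.0975] rotvec [-0.001  0.    -0.001]
(array([196.16981132, 134.66037736]), 53)
axis [ 0.4897 -0.1099]
```

View pics/s4.png

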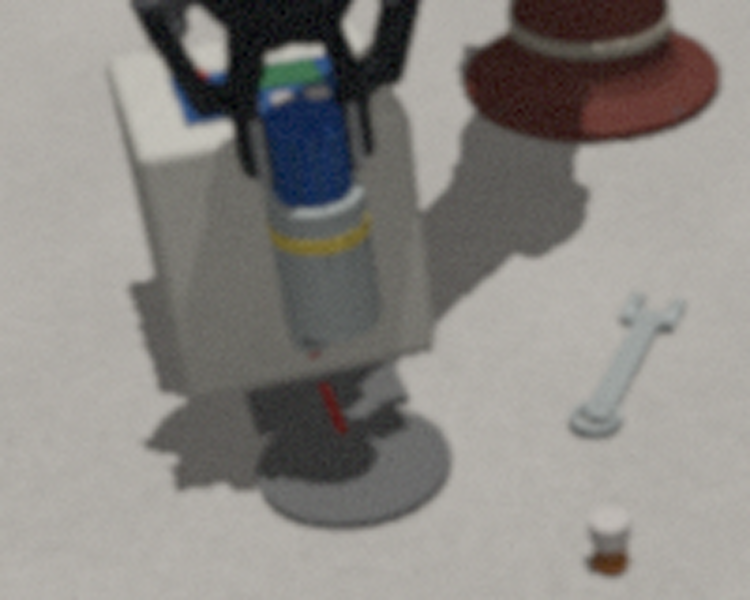

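The canister hangs upright over the pad with the spout hidden behind it, towards the pump, as wanted. Lowering now.

>>> drive_tool([
  [[-0.001,-0.001,-0.01,0,0,0,0.03],[-0.001,-0.001,-0.02,0,0,0,0.03],[0,0,-0.02,0,0,0,0.03],[0,0,-0.02,0,0,0,0.03],[0,0,-0.015,0,0,0,0.03],[0,0,-0.007,0,0,0,0.03],[0,0,-0.004,0,0,0,0.03],[0,0,-0.002,0,0,0,0.03],[0,0,0,0,0,0,0.03],[0,0,0,0,0,0,0.03]],
])

```text
time: 23.5
position: [0.4845, -0.1136, 0.1056]
tcp_rot: [0.98, 0.198, 0.001, 0.0]
contact_force: [-0.3, -0.6, -4.4]
grip_width: 0.0386
gripper_force: 51.2
```

>>> drive_tool([
  [[0,0,-0.001,0,0,0,0.03],[0,0,-0.001,0,0,0,0.03],[0,0,-0.001,0,0,0,0.03],[0,0,0,0,0,0,0.03],[0,0,0,0,0,0,0.03]],
])

```text
time: 24.0
position: [0.484, -0.1134, 0.102]
tcp_rot: [0.98, 0.198, 0.001, -0.0]
contact_force: [-0.1, 0.5, -4.8]
grip_width: 0.0389
gripper_force: 51.2
```

>>> drive_tool([
  [[0,0,-0.001,0,0,0,0.03],[0,0,-0.001,0,0,0,0.03],[0,0,0,0,0,0,0.03],[0,0,0,0,0,0,0.03]],
])

```text
time: 24.4
position: [0.484, -0.1135, 0.1]
tcp_rot: [0.98, 0.198, 0.001, -0.0]
contact_force: [0.7, -0.2, -4.7]
grip_width: 0.0389
gripper_force: 51.2
```

>>> drive_tool([
  [[0,0,-0.001,0,0,0,0.03],[0,0,0,0,0,0,0.03]],
])

```text
time: 24.6
position: [0.4842, -0.1135, 0.0994]
tcp_rot: [0.98, 0.198, 0.001, -0.0]
contact_force: [-0.7, 0.5, -0.8]
grip_width: 0.0391
gripper_force: 51.7
```

>>> drive_tool([
  [[0,0,-0.0005,0,0,0,0.036],[0,0,0,0,0,0,0.039],[0,0,0,0,0,0,0.041],[0,0,0,0,0,0,0.044],[0,0,0,0,0,0,0.048],[0,0,0,0,0,0,0.06],[0,0,0,0,0,0,0.085],[0,0,0,0,0,0,0.085],[0,0,0,0,0,0,0.085],[0,0,0.01,0,0,0,0.085],[0,0,0.02,0,0,0,0.085],[0,0,0.03,0,0,0,0.085],[0,0,0.03,0,0,0,0.085],[0,0,0.03,0,0,0,0.085],[0,0,0.03,0,0,0,0.085],[0,0,0,0,0,0,0.085]],
])

```text
time: 26.2
position: [0.4862, -0.1149, 0.2531]
tcp_rot: [0.98, 0.198, 0.005, 0.002]
contact_force: [0.4, -0.3, 0.1]
grip_width: 0.0847
gripper_force: 0.0
```

>>> drive_tool([
  [[0,0.02,0.01,0,0,0,0.085],[0,0.04,0,0,0,0,0.085],[0,0.04,0,0,0,0,0.085],[0,0.04,0,0,0,0,0.085],[0,0.04,0,0,0,0,0.085],[0,0.04,0,0,0,0,0.085],[0,0.04,0,0,0,0,0.085],[0,0.04,0,0,0,0,0.085],[0,0.04,0,0,0,0,0.085],[0,0.02,0,0,0,0,0.085],[0,0,0,0,0,0,0.085],[0,0,0,0,0,0,0.085]],
])

```text
time: 27.4
position: [0.4837, 0.2456, 0.2582]
tcp_rot: [0.98, 0.198, 0.0, 0.0]
contact_force: [-0.4, -1.0, 0.6]
grip_width: 0.085
gripper_force: 0.0
```

```bash
python3 -c "
from up import *
st(); obs=[]
for n in ['top','scene']:
    c=cap(n,'f_'+n); obs.append((c,cen(blue(c,[.484,-.113,.107],28))))
I=np.eye(3)
for sel in [[0],[1],[0,1]]:
    s=least_squares(lambda p:np.ravel([pred(obs[i][0],I,np.array([p[0],p[1],.006]),CAP)-obs[i][1][0] for i in sel]),[.484,-.113],diff_step=1e-4); print(sel,s.x.round(4),s.fun.round(2),[o[1][1] for o in obs])
c=obs[0][0];H=hsv(c); m=(abs(H[...,0]-17)<7)&(H[...,1]>120)&(H[...,2]>50)&near(c,[.453,-.126,.036],18)
v,u=np.nonzero(m);print(len(u))
if len(u)>3:
    W=np.array([at_z(c,a,b,.04)[:2] for a,b in zip(u,v)]); d=W-s.x; print('spout az',np.degrees(np.arctan2(*d.mean(0)[::-1])).round(1),np.hypot(*d.T).max())
red=((H[...,0]<6)|(H[...,0]>174))&(H[...,1]>130)&(H[...,2]>70)&near(c,[.44,-.13,.006],22)
v,u=np.nonzero(red);W=np.array([at_z(c,a,b,.006)[:2] for a,b in zip(u,v)]);d=(W-[.485,-.1125]).mean(0);print('line az',np.degrees(np.arctan2(d[1],d[0])),len(u),d)
t=cv2.imread('pics/f_top.png')[200:330,380:540];q=cv2.imread('pics/f_scene.png')[90:220,130:290]
cv2.imwrite('pics/f.png',cv2.resize(np.hstack([t,q]),None,fx=2.5,fy=2.5,interpolation=2))"
```

```text
t 27.4 p [0.4837 0.2456 0.2582] z [ 0.    -0.001 -1.   ] y [ 0.387 -0.922  0.001] F [-0.4 -1.   0.6] w 0.085 g 0.0 q [-0.95  0.49  0.67  1.72 -0.35  1.05 -1.33]
[0] [ 0.4876 -0.1138] [-0.  0.] [423, 430]
[1] [ 0.4843 -0.1145] [-0.  0.] [423, 430]
[0, 1] [ 0.4869 -0.1139] [0.09 0.37 0.08 0.72] [423, 430]
42
spout az -161.3 0.044380829395208744
line az -158.0338160055528 63 [-0.05334714 -0.02151703]
```

View pics/f.png

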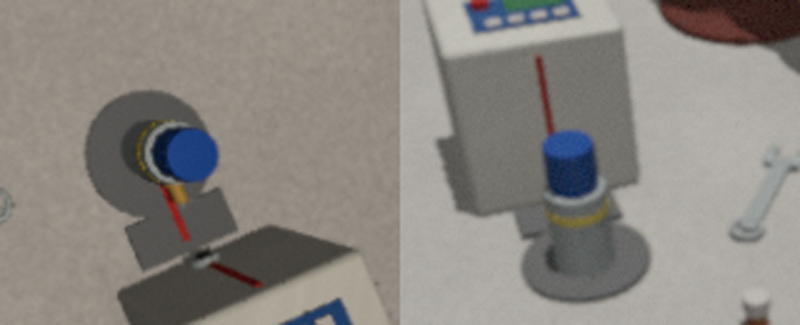

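The canister stands in the middle of the pad (about 2 mm off centre). Its spout lies along the red line to within about 4°, and the gripper is well clear.

```bash
python3 -c "
from cell import robot
print(robot.finish_job())"
```

```text
the job is handed in; nothing more can be done
None
```

The canister was stood upright, let go, regripped and turned, and now stands released on the pad (about 2 mm off centre, spout within about 4° of the red line by camera); the job was handed in at about 27 s, with no verdict returned.

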